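Uncover the light-guide port of the green-covered lamp

TASK

The light source with the green dust cover is about to get its light guide. Swing the green cover aside on its pin, about a quarter turn, so that the port under it is completely open, and let go of it. Leave the yellow cover of the other light source as it is.

Things in the scene. Friction and masses are not known exactly. Their poses are not given: they have to be found in the camera images.
- green_cover (a joint): Angle of the green dust cover (4 mm plate, level) about its upright pin, rad. 0 = over the port, at its stop; it grows as the cover swings clockwise seen from above, the only way it opens, to a stop at 2.0. Starts at 0 to 0.25. Stays where it is left; about 0.5 N at the knob turns it. The plate is a 50 mm disc, centred 55 mm from the pin, on an 18 mm wide straight arm from pin to knob
- green_cover_knob (a point): Upright round black knob, 14 mm across, 34 mm tall, at the free end of the green dust cover. The point is its centre, half-way up: knob top 17 mm above, cover plate's top face 17 mm below. 90 mm from the pin, it turns with the cover; grip or push it. Nothing else on this lamp rises over 2 mm above the cover plate
- green_cover_pin (a point): The pin on which the green cover turns, on its axis, level with the plate's top face (92 mm above the table). Its flat 12 mm steel screw head is 2 mm high. It stands on a grey light source box fixed to the bench (170 x 190 mm, 75 mm high, black front, blue dial), 55 mm from the centre of the port: an upright aluminium ring, 44 mm across, 32 mm bore, 12 mm tall
- yellow_cover_knob (a point): Upright round black knob, 14 mm across, 34 mm tall, at the free end of the yellow dust cover. The point is its centre, half-way up: knob top 17 mm above, cover plate's top face 17 mm below. It belongs to a second, like light source, a bystander: not to be moved

How it is judged (in metres and radians):
At the end, for the whole second after the job is handed in: The green cover stands still, swung open by at least 1.2 rad (about 70 degrees; a quarter turn is 1.57), and the yellow cover's knob is within 15 mm of where it started (value of joint green_cover above 1.2 rad and velocity of joint green_cover between -0.05 and 0.05 rad/s and distance of yellow_cover_knob from where it was at the start of the episode below 0.015 m); the robot touches nothing.
It fails at once if the yellow cover is moved (its knob by more than 15 mm) (distance of yellow_cover_knob from where it was at the start of the episode above 0.015 m).
It also fails if it takes over 32 s, if anything falls off the work surface, if the arm or the gripper's body presses on something with over 40 N, if the wrist force passes 120 N, or if a joint passes its speed limit or range.

ROBOT

A 6-joint arm with a two-finger parallel gripper is mounted at the origin on the work surface. World frame = base frame: x ahead of the robot, y to its left, z up, the work surface at z = 0. Lengths are in m, angles in degrees, forces in N, time in s.
With the tool pointing down it reaches from about 0.3 to 0.75 m from the base axis. Payload 8.5 kg.
Tool frame: the origin (TCP) lies midway between the tips of the shut fingers; the grasp point (between the pads) lies 19 mm behind it; z points along the fingers, y is the direction in which the jaws open and shut (so a half turn about z gives the same grasp; the last joint's range is limited). The gripper opens to 85 mm and grips with 20 to 120 N. Pads are 22 mm wide; open, the fingers measure 114 mm over their backs; the gripper's body (76 mm by 85 mm) begins 54 mm behind the grasp point. The pads swing forward as they close: fully open they stand 13 mm farther back than shut.
Start: joints at [-82.122, 21.807, 74.336, -0, 83.858, -12.336], TCP at [0.19, -0.516, 0.231] pointing down, gripper open.
Joint ranges: [-178.18, 178.18], [-50.72, 133.34], [12.68, 142.11], [-81.47, 261.47], [9.98, 163.14], [-165.26, 165.26]. Speed limits (degrees/s): [136.94, 136.94, 180, 180, 180, 180].

INTERFACE

Orientations are given as a 3x3 rotation matrix whose columns are the frame's x, y, z axes.
In Python, from rig import env, viewer, ticket gives the robot as it stands. The module is installed in compiled form; this text tells all that it offers.
- The arm moves only by the shell command python3 -m pendant 'ROWS' [FORCE]. ROWS is JSON, a list of rows, each a list of 3 entries, a list of its own where there are three numbers: the shift along the world's x, y, z in mm, then the turn about the world's z in rad, then the opening, from -1 (shut) to 1 (fully open). A call has 1 to 12 rows; each row shifts and turns the pose as measured when the row begins; what a row does not reach is not made up. A row lasts 1/8 s, in which the tool goes at most 62.5 mm and 10.7 degrees, less where a joint would pass 70% of its speed; a pose out of reach is approached as far as the arm can. A call with a gripper value outside its range is refused whole. The fingers move at their own pace and stop on an object; FORCE is the grip in N (left out, the last holds). Time passes only in rows, so rows that do not move let the fingers close. It gives the time, the measured TCP pose, the force and the opening at its end, in the units of the state.
- env.observe(): the state, without advancing time (a new reading comes with each control period).
- viewer.get_image(name): name is "scene" or "side" or "wrist"; returns (picture, depth): 420x560x3 uint8, red, green, blue; 420x560 float32, m along the optical axis (not along the pixel's ray), 0 where there is no reading.
- viewer.camera_params(name): a dict with "fx", "fy", "cx", "cy" (pixels), "rvec" (rotation vector, rad) and "tvec" (3), from world to camera coordinates, as OpenCV has them; the wrist camera has in their place "T_tool_cam" (4x4, takes a point from camera to tool coordinates, whose origin is the TCP and whose axes are the flange's). Camera axes: x right, y down, z forward; pixel columns grow to the right and rows downward; lengths in m; the calibration is good to about 2 mm. A picture is of the moment at which its call begins: read the wrist's pose just before it. camera_params takes no time and is no camera call.
- ticket.close_job(): hands the job in, once; it reports no verdict.
The state is a dict: "time_s": time; "q": joint angles; "qvel": joint speeds; "joint_efforts": joint torques, N m; "position": TCP position; "tool_rot": TCP orientation; "ft_force": force on the tool from outside, world axes, zero at the start; "wrist_torque": the same for the moment, N m; "grip_width": finger opening in m.
Only numpy, scipy, OpenCV 4.12 (cv2) and the standard library are available. Lean on these libraries where they do the work, as an engineer would, in place of code of your own. Each camera call takes 0.05 s, during which the arm holds its last target. There are 200 camera calls.

## Working session

There is one attempt and no reset: what is moved stays moved. The work goes in short steps, Python scripts to look and compute and a shell command to move; the robot and the scene stay as the last step left them, time stands still between calls to the robot, and variables do not carry over. Pictures are saved under pics/ and viewed, about 8 in all and at most 12, crops included, and the job is handed in when it is done.

```bash
mkdir -p pics
cat > h.py <<'E'
import numpy as np, cv2
from rig import env, viewer, ticket
def snap(n,f):
    s=env.observe(); im,d=viewer.get_image(n); cv2.imwrite(f'pics/{f}.png',im[:,:,::-1]); np.savez(f'pics/{f}.npz',im=im,d=d,R=s['tool_rot'],p=s['position']); return s,im,d
def cam(n,s=None):
    c=viewer.camera_params(n); K=np.array([[c['fx'],0,c['cx']],[0,c['fy'],c['cy']],[0,0,1]])
    if 'rvec' in c:
        R=cv2.Rodrigues(np.array(c['rvec'],float))[0]; return K,R.T,-R.T@np.array(c['tvec']).ravel()
    T=np.array(c['T_tool_cam']); Rt=np.array(s['tool_rot']); return K,Rt@T[:3,:3],np.array(s['position'])+Rt@T[:3,3]
def ray(C,uv,z):
    K,R,o=C; v=R@np.linalg.inv(K)@np.array([*uv,1.]); return o+v*(z-o[2])/v[2]
def dep(C,uv,d):
    K,R,o=C; return o+R@(np.linalg.inv(K)@np.array([*uv,1.])*d)
E
python3 - <<'E'
from h import *
for n in('scene','side','wrist'):
    s,im,d=snap(n,n+'0'); C=cam(n,s); print(n,C[2].round(3),C[1][:,2].round(2))
    hsv=cv2.cvtColor(im,cv2.COLOR_RGB2HSV)
    for c,lo,hi in(('g',45,85),('y',20,34)):
        m=cv2.inRange(hsv,(lo,90,50),(hi,255,255)); k,_,st,ce=cv2.connectedComponentsWithStats(m)
        for i in range(1,k):
            if st[i,4]>60: print(c,st[i],ce[i].round(),ray(C,ce[i],.092).round(3),dep(C,ce[i],d[int(ce[i][1]),int(ce[i][0])]).round(3))
a=[cv2.imread(f'pics/{n}0.png') for n in('scene','side','wrist')]
cv2.imwrite('pics/all.png',cv2.resize(np.vstack([np.hstack(a[:2]),np.hstack([a[2],a[2]*0])]),(800,600)))
print(env.observe()['tool_rot'])
E
```

```text
scene [1.132 0.556 0.91 ] [-0.5  -0.5  -0.71]
g [  57  211   67   53 1850] [ 89. 236.] [ 0.888 -0.223  0.092] [ 0.873 -0.27   0.042]
g [332 236  45  29 481] [352. 248.] [0.519 0.176 0.092] [0.518 0.176 0.091]
g [ 443  370   83   50 2312] [479. 400.] [0.623 0.525 0.092] [0.594 0.523 0.046]
y [213 165  26  29 374] [225. 177.] [ 0.565 -0.168  0.092] [ 0.565 -0.168  0.092]
y [ 146  292   41   33 1061] [166. 308.] [0.879 0.031 0.092] [ 0.853 -0.024  0.007]
side [0.302 0.477 0.549] [ 0.37 -0.71 -0.6 ]
g [191 137  54  33 952] [217. 153.] [ 0.81  -0.194  0.092] [ 0.867 -0.268  0.041]
g [ 213  288   46   54 1090] [238. 311.] [0.516 0.178 0.092] [0.516 0.177 0.091]
y [288 177  38  22 390] [308. 186.] [ 0.562 -0.169  0.092] [ 0.562 -0.168  0.093]
y [142 203  37  21 588] [160. 213.] [0.77  0.052 0.092] [ 0.857 -0.027  0.007]
wrist [ 0.257 -0.491  0.372] [-0.27 -0.1  -0.96]
[[ 9.38419027e-01  3.45499222e-01 -1.32453102e-04]
 [ 3.45499148e-01 -9.38418395e-01  1.12027305e-03]
 [ 2.62757040e-04 -1.09704798e-03 -9.99999364e-01]]
```

View pics/all.png

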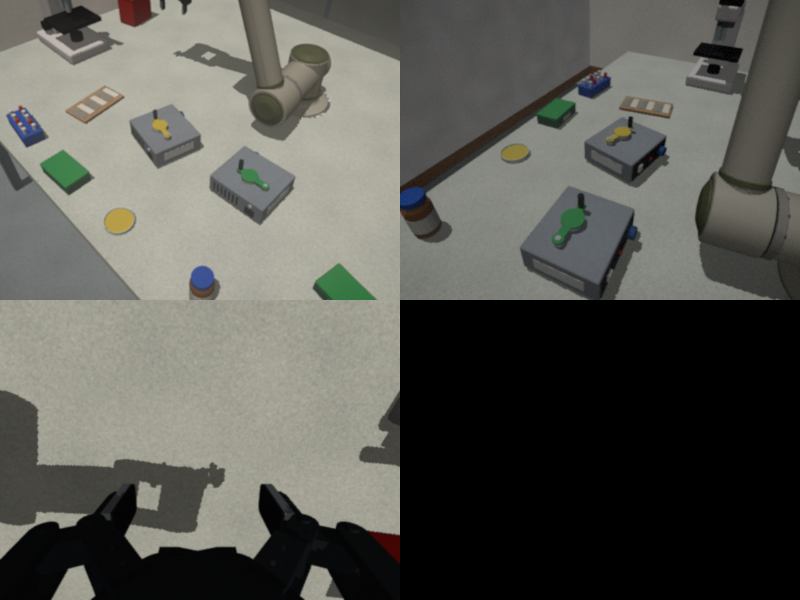

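The montage (scale 0.714) shows two grey boxes. The green cover is on the nearer one at scene (352,248), with its black knob at about (337,231) and pin at about (371,260). The yellow one is behind it. Next I'll measure knob and pin in both fixed views.

Run:
```python
from h import *
a=[]
res={}
for n,(x,y,w,h) in(('scene',(285,200,140,110)),('side',(165,255,140,110))):
    f=np.load(f'pics/{n}0.npz'); im=f['im'][y:y+h,x:x+w]; C=cam(n); D=f['d']
    hsv=cv2.cvtColor(im,cv2.COLOR_RGB2HSV)
    k,_,st,ce=cv2.connectedComponentsWithStats(cv2.inRange(im,(0,0,0),(48,48,48)))
    for i in range(1,k):
        if st[i,4]>30: 
            u=ce[i]+[x,y]; print(n,'dark',st[i]+[x,y,0,0,0],u.round(1),ray(C,u,.109).round(4),dep(C,u,D[int(u[1]),int(u[0])]).round(3))
    # green points from depth
    g=cv2.inRange(hsv,(45,90,40),(85,255,255)); g=cv2.morphologyEx(g,cv2.MORPH_OPEN,np.ones((2,2)))
    k,l,st,_=cv2.connectedComponentsWithStats(g); i=1+st[1:,4].argmax()
    v,u=np.nonzero(l==i); P=np.array([ray(C,(a_+x,b+y),.092) for a_,b in zip(u,v)]); Z=np.array([dep(C,(a_+x,b+y),D[b+y,a_+x])[2] for a_,b in zip(u,v)])
    m=P.mean(0); w_,V=np.linalg.eigh(np.cov(P[:,:2].T)); t=(P[:,:2]-m[:2])@V[:,1]
    print(n,'green',m.round(4),'axis',V[:,1].round(3),'ends',(m[:2]+V[:,1]*t.min()).round(4),(m[:2]+V[:,1]*t.max()).round(4),'z',np.median(Z).round(4))
    a.append(cv2.resize(im[:,:,::-1],None,fx=2.85,fy=2.85,interpolation=cv2.INTER_CUBIC))
cv2.imwrite('pics/crop.png',np.hstack(a))
```

```text
scene green [0.5194 0.1789 0.092 ] axis [-0.003  1.   ] ends [0.5196 0.1325] [0.5193 0.2362] z 0.0925
side dark [249 271  10  21 149] [253.1 281.1] [0.5183 0.1304 0.109 ] [0.515 0.136 0.116]
side dark [295 346  10  19 100] [301.2 357.8] [0.4006 0.2116 0.109 ] [0.41  0.186 0.067]
side green [0.5141 0.1777 0.092 ] axis [-0.037  0.999] ends [0.5157 0.1329] [0.512  0.2333] z 0.0924
```

View pics/crop.png

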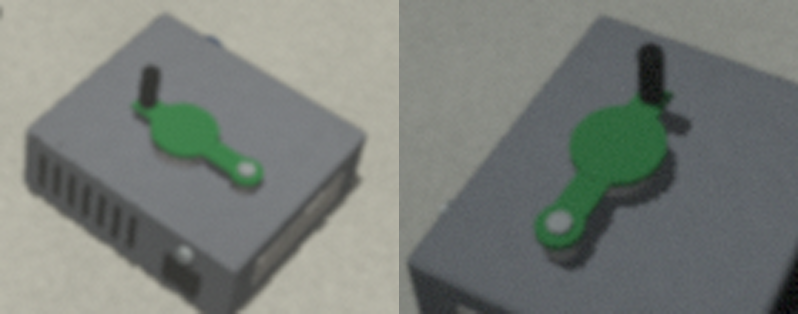

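The crops show the knob centre at scene (337.6,230.2) and side (253.4,280.6), and the pin head at scene (371,259.6) and side (220.8,332.9). I'll triangulate both while setting out towards a point above the knob.

```bash
python3 - <<'E'
from h import *
def tri(a,b):
    M=[]
    for n in('scene','side'):
        K,R,o=cam(n); M.append(K@np.hstack([R.T,(-R.T@o)[:,None]]))
    X=cv2.triangulatePoints(M[0],M[1],np.array(a,float),np.array(b,float)).ravel(); return X[:3]/X[3]
k=tri((337.6,230.2),(253.4,280.6));p=tri((371,259.6),(220.8,332.9));print(k,p,np.linalg.norm((k-p)[:2]),np.degrees(np.arctan2(*(k-p)[[1,0]])))
E
python3 -m pendant '[[[24,55,0],0.17,-0.3],[[24,55,0],0.17,-0.3],[[24,55,0],0.17,-0.3],[[24,55,0],0.17,-0.3],[[24,55,0],0.17,-0.3],[[24,55,0],0.17,-0.3],[[24,55,0],0.17,-0.3],[[24,55,0],0,-0.3],[[24,55,0],0,-0.3],[[24,50,0],0,-0.3]]' 30
```

```text
[0.51742026 0.13241979 0.110713  ] [0.51626824 0.22154068 0.092628  ] 0.08912833968739403 -89.25940848146863
time_s: 1.4
position: [0.4323, 0.0446, 0.2292]
tool_rot: [[-0.005, 1.0, -0.001], [1.0, 0.005, 0.001], [0.001, -0.001, -1.0]]
ft_force: [0.7, -1.0, -0.9]
grip_width: 0.0296
```

Both points agree with the text: heights of 111 and 93 mm, and 89 mm apart. Now I'll go above the knob and look with the wrist camera.

```bash
python3 -m pendant '[[[43,44,0],0,-0.3],[[43,44,-20],0,-0.3],[[0,0,-20],0,-0.3],[[0,0,0],0,-0.3]]'
python3 - <<'E'
from h import *
s,im,d=snap('wrist','w1'); C=cam('wrist',s); print(s['position'].round(4) if hasattr(s['position'],'round') else s['position'])
K,R,o=C; v=im[:,:,::-1].copy()
for P in([.517,.132,.126],[.516,.222,.094]):
    q=K@R.T@(np.array(P)-o); q=q[:2]/q[2]; print(q); cv2.drawMarker(v,tuple(int(t) for t in q),(0,0,255),1,10)
cv2.imwrite('pics/w1m.png',v)
E
```

```text
time_s: 1.9
position: [0.5179, 0.1366, 0.1884]
tool_rot: [[-0.011, 1.0, -0.001], [1.0, 0.011, 0.0], [0.0, -0.001, -1.0]]
ft_force: [0.3, -0.5, 0.4]
grip_width: 0.0297
[0.5179 0.1366 0.1884]
[275.98517462 229.61396999]
[276.0555146  104.16582403]
```

View pics/w1m.png

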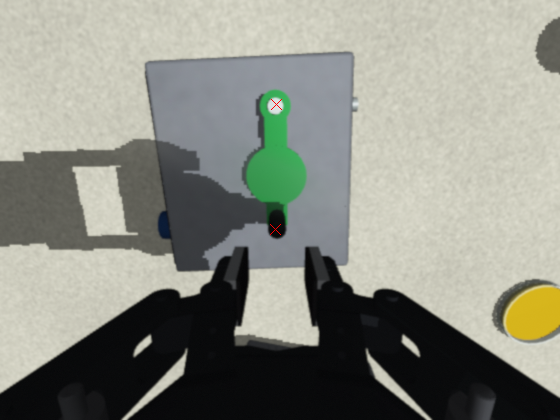

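The reprojected knob at (276,230) and pin at (276,104) land on the real ones, and the knob lies midway between the fingers. I'll descend so the fingers cage it.

```bash
python3 -m pendant '[[[0,-4,-30],0,-0.3],[[0,0,-30],0,-0.3],[[0,0,-20],0,-0.3],[[0,0,-5],0,-0.3],[[0,0,0],0,-0.3]]'
```

```text
time_s: 2.58
position: [0.5202, 0.1299, 0.1086]
tool_rot: [[-0.006, 1.0, 0.011], [1.0, 0.006, 0.001], [0.001, 0.011, -1.0]]
ft_force: [0.6, -0.6, 0.7]
grip_width: 0.0297
```

```bash
python3 -m pendant '[[[-3,1,-6],0,-0.3],[[-9,0,0],-0.1,-0.3],[[-9,1,0],-0.1,-0.3],[[-9,2,0],-0.1,-0.3],[[-8,3,0],-0.1,-0.3],[[-8,4,0],-0.1,-0.3],[[-8,5,0],-0.1,-0.3],[[-7,5,0],-0.1,-0.3],[[-7,6,0],-0.1,-0.3]]'
```

```text
time_s: 3.7
position: [0.452, 0.1573, 0.1074]
tool_rot: [[0.732, 0.681, 0.019], [0.682, -0.732, -0.013], [0.005, 0.023, -1.0]]
ft_force: [0.9, -0.3, 1.0]
grip_width: 0.0298
```

```bash
python3 -m pendant '[[[-7,8,-2],-0.12,-0.3],[[-5,7,0],-0.1,-0.3],[[-5,8,0],-0.1,-0.3],[[-4,8,0],-0.1,-0.3],[[-3,8,0],-0.1,-0.3],[[-2,9,0],-0.1,-0.3],[[-1,9,0],-0.1,-0.3],[[0,9,0],-0.1,-0.3],[[1,8,0],-0.05,-0.3],[[0,0,0],0,-0.3]]'
python3 - <<'E'
from h import *
s,im,d=snap('scene','s2'); cv2.imwrite('pics/s2c.png',cv2.resize(im[180:330,240:440,::-1],None,fx=3,fy=3))
E
```

```text
time_s: 4.95
position: [0.4252, 0.234, 0.11]
tool_rot: [[0.989, -0.148, 0.012], [-0.148, -0.989, -0.026], [0.016, 0.024, -1.0]]
ft_force: [-0.1, -0.6, -0.6]
grip_width: 0.03
```

View pics/s2c.png

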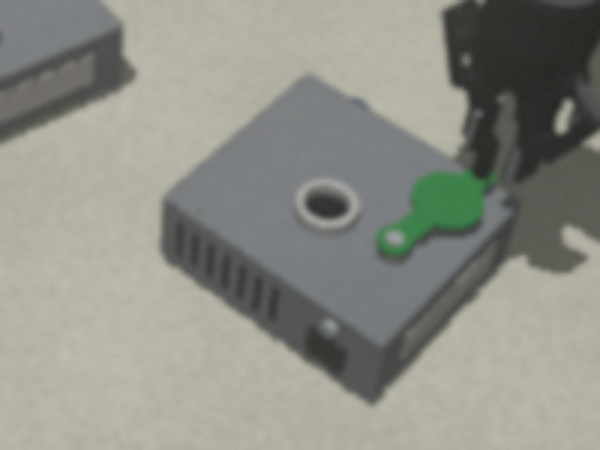

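The port ring at crop (327,203) is fully open, and the cover has swung about a quarter turn. I'll ease off the contact and lift straight up.

```bash
python3 -m pendant '[[[0,-4,0],0,-0.3],[[0,0,15],0,-0.3],[[0,0,20],0,-0.3],[[0,0,40],0,-0.3],[[0,0,40],0,-0.3],[[-40,0,20],0,-0.3],[[-40,0,0],0,-0.3],[[0,0,0],0,-0.3],[[0,0,0],0,-0.3]]'
python3 - <<'E'
from h import *
out=[]
for n in('scene','side'):
    s,im,d=snap(n,n+'3'); C=cam(n); hsv=cv2.cvtColor(im,cv2.COLOR_RGB2HSV)
    for c,lo,hi,e in(('g',45,85,(.45,.222)),('y',20,34,(.564,-.168))):
        k,_,st,ce=cv2.connectedComponentsWithStats(cv2.inRange(hsv,(lo,90,50),(hi,255,255)))
        for i in range(1,k):
            P=ray(C,ce[i],.092)
            if st[i,4]>60 and np.hypot(*(P[:2]-e))<.06: print(n,c,st[i,4],ce[i].round(1),P.round(4),'angle from pin',np.degrees(np.arctan2(P[1]-.222,P[0]-.516)).round(1))
    out.append(im[:,:,::-1])
cv2.imwrite('pics/f.png',cv2.resize(np.hstack(out),(800,300)))
E
```

```text
time_s: 6.12
position: [0.3431, 0.2252, 0.2496]
tool_rot: [[0.989, -0.146, 0.013], [-0.146, -0.989, -0.026], [0.017, 0.024, -1.0]]
ft_force: [0.5, 0.1, -0.1]
grip_width: 0.0298
scene g 474 [386.3 248.6] [0.4707 0.226  0.092 ] angle from pin 175.0
scene y 376 [225.1 177.1] [ 0.5648 -0.1681  0.092 ] angle from pin -82.9
side g 1448 [249.9 351.7] [0.467  0.2254 0.092 ] angle from pin 176.1
side y 389 [308.3 186.2] [ 0.5622 -0.1699  0.092 ] angle from pin -83.3
```

View pics/f.png

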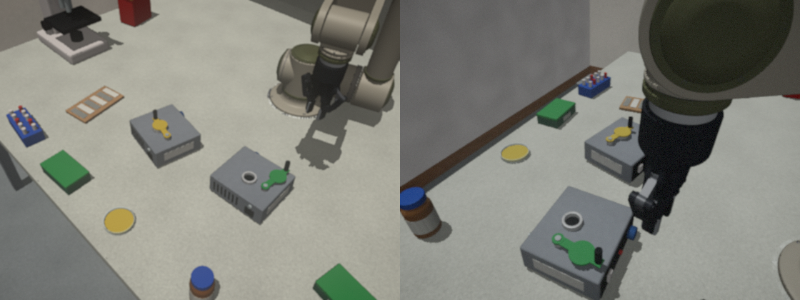

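The cover has swung about 95° from where it was, the port at (249,177) is open, the yellow cover hasn't moved, and the gripper is well clear.

```bash
python3 -c "
from rig import ticket; print(ticket.close_job())"
```

```text
the job is handed in; nothing more can be done
None
```

The green cover is swung aside, its port is completely open, and the job is handed in at about 6 s on the robot's clock. I set the part-open fingers around the green knob without gripping it, led it clockwise around its pin, eased off and lifted clear.

- **Green cover:** in both fixed views it now lies at about 175–176° from the pin, having started at about −89°. That is roughly 95° (1.65 rad) of swing, above the 1.2 rad needed. I took these from single pictures after lifting, so I did not measure its speed.
- **Yellow cover:** it sits at the same place as at the start, within about 2 mm in both views.
- **Robot:** the gripper is clear at z = 0.25 m, and the wrist force reads under 1 N.
- **Disagreements:** the fingers stayed 5–10 mm higher than I commanded along the arc, but the knob stayed between them. The two views differed by up to 4 mm on where the cover lies. No check failed.

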